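# Truing a loose bench batten with a try square

### The arm

A 6-joint arm with a two-finger parallel gripper is mounted at the origin on the work surface. World frame = base frame: x ahead of the robot, y to its left, z up, the work surface at z = 0. Lengths are in m, angles in rad, forces in N, time in s.
With the tool pointing down it reaches from about 0.25 to 0.775 m from the base axis. Payload 4 kg.
Tool frame: the origin (TCP) lies midway between the tips of the shut fingers; the grasp point (between the pads) lies 19 mm behind it; z points along the fingers, x is the direction in which the jaws open and shut, and the axes are right-handed (so a half turn about z gives the same grasp; the last joint's range is limited). The gripper opens to 94 mm and grips with 3 to 60 N. Pads are 16 mm wide; open, the fingers measure 119 mm over their backs; the gripper's body (75 mm by 177 mm) begins 78 mm behind the grasp point.
Start: joints at [-0.103, 0.087, 1.371, -0, 1.684, -0.103], TCP at [0.55, -0, 0.206] pointing down, gripper open.
Joint ranges: [-3.1, 3.1], [-0.76, 2.03], [0.27, 2.55], [-1.08, 4.22], [0.17, 2.65], [-2.57, 2.57]. Speed limits (rad/s): [2.79, 2.79, 3.14, 3.14, 3.14, 3.14].

### API

Orientations are given as [roll, pitch, yaw] about the fixed x, y, z axes, in that order (R = Rz(yaw) Ry(pitch) Rx(roll)).
In Python, from bench import * gives the robot as it stands.
- The arm moves only by the tool send_rows, never from a script. Its argument "rows" is one flat list of numbers, 7 for each row, row after row: the shift along the world's x, y, z in mm, then the turn, a rotation vector about the world's x, y, z in degrees, then the opening, from 0 (shut) to 1 (fully open). A call has exactly 8 rows; each row shifts and turns the commanded pose from where the row before left it; what a row does not reach is not made up. A row lasts 1/8 s, in which the tool goes at most 62.5 mm and 10.7 degrees, less where a joint would pass 70% of its speed; a pose out of reach is approached as far as the arm can. A call is refused whole if a number of a shift passes 62.5 or a number of a turn 10.7, either way. A call with a gripper value outside its range is refused whole. The fingers move at their own pace and stop on an object; the grip force is fixed at half the most. Time passes only in rows, so rows that do not move let the fingers close, or fill a call up. It gives the time, the measured TCP pose, the force and the opening at its end, in the units of the state.
- get_obs(): the state, without advancing time (a new reading comes with each control period).
- snapshot(name): name is "scene" or "side" or "wrist"; returns a dict with "color" (480x640x3 uint8, red, green, blue), "intrinsics" (3x3 intrinsics, pixels), "rvec" (rotation vector, rad) and "tvec" (3), from world to camera coordinates, as OpenCV has them; the wrist camera has in their place "T_tool_cam" (4x4, takes a point from camera to tool coordinates, whose origin is the TCP and whose axes are the tool frame's). Camera axes: x right, y down, z forward; pixel columns grow to the right and rows downward; lengths in m; the calibration is good to about 2 mm. A picture is of the moment at which its call begins: read the wrist's pose just before it. There is no depth.
- close_job(): hands the job in, once; it reports no verdict.
The state is a dict: "time": time; "joint_positions": joint angles; "qvel": joint speeds; "joint_torque": joint torques, N m; "tool_pos": TCP position; "ee_rot": TCP orientation; "wrist_force": force on the tool from outside, world axes, zero at the start; "wrist_torque": the same for the moment, N m; "width": finger opening in m.
Only numpy, scipy, OpenCV 4.12 (cv2) and the standard library are available. Lean on these libraries where they do the work, as an engineer would, in place of code of your own. Each camera call takes 0.05 s, during which the arm holds its last target.

### The job

One batten on the upturned bench seat, the one on the robot's right, hangs on a single screw and has swung out of square. Lay the try square with its blade flat on the board and its stock flush against the edge nearest the robot, and slide it along that edge until the blade has pushed the batten square and lies flush along it. Leave the square lying there, ready for the second screw, and do not disturb the bottle, screwdriver, tin and beaker.

Things in the scene. Friction and masses are not known exactly. Their poses are not given: they have to be found in the camera images.
- seat: Pale bench seat board, underside up on a black non-slip mat that shows 15 mm all round; it cannot move. Board 200 (x) by 460 mm (y), its face 30 mm above the table. Origin: at table height under its centre, z up; the near edge is the upright face at x = -100 mm, towards the robot. A sound, fixed batten (150 x 45 x 30 mm high, two screws) crosses the face at y = +150 mm.
- edge_right (a point): Upper corner of the near edge at the board's right end (seat frame x -100, y -230, z 30 mm).
- edge_left (a point): Upper corner of the near edge at the board's left end (seat frame x -100, y +230, z 30 mm).
- batten (a joint): Angle (rad) of the loose batten, a brown bar 150 mm long, 45 wide, 30 high lying on the board's face, about its one screw. 0: square to the near edge; positive: its far end has swung left (+y of the seat); starts at 0.07 to 0.22. It turns stiffly (about 0.12 N m friction) and stays where left; the screw does not give.
- batten_screw (a point): The one screw, the pivot of the loose batten, at board-face height: seat frame x -50, y -150, z 30 mm. Axes turn with the batten: x along the batten towards its far end, y across it to the left. The batten runs from x = -25 to +125 mm and from y = -22.5 to +22.5 mm.
- square: Try square, about 0.3 kg, on the table left of the board. Wooden stock 34 (x) by 120 (y) by 28 mm high, brass working face at x = +17. Steel blade 3 mm thick, 45 wide, reaching 200 mm from that face along +x at the stock's right end (y -60 to -15, z 12 to 15 mm). Origin: centre of stock's underside; mass centre about x 85, y -27 mm, so on the table it leans 3 degrees on the blade's tip.
- square_heel (a point): Point of the working face at the blade end of the stock, in line with the blade's outer edge and level with its underside (square frame 17, -60, 12 mm).
- square_toe (a point): Point of the working face at the other end of the stock, same level (17, +60, 12 mm).
- square_tip (a point): Outer corner of the blade's free end, at its underside (217, -60, 12 mm). Heel to tip is the outer edge, which goes against the batten.
- bottle: Green water bottle, 62 mm across, 200 mm high, standing; origin under its centre. Bystander.
- screwdriver: Black-handled screwdriver 200 mm long lying on the table left of the square. Bystander.
- screw_tin: Open steel screw tin, 76 mm across, 45 mm high; origin under its centre. Bystander.
- beaker: Yellow plastic beaker, 72 mm across, 85 mm high; origin under its centre. Bystander.

How it is judged:
By the outcome, as a careful person would: the job done as asked, in the order asked, and still so for the second after the job is handed in, with the robot touching nothing.
It also fails if it takes over 64 s, if anything falls off the work surface, if the arm or the gripper's body presses on something with over 40 N, if the wrist force passes 120 N, or if a joint passes its speed limit or range.

## Working session

There is one attempt and no reset: what is moved stays moved. The work goes in short steps, Python scripts to look and compute and a tool call to move; the robot and the scene stay as the last step left them, time stands still between calls to the robot, and variables do not carry over. Pictures are saved under pics/ and viewed, and the job is handed in when it is done.

Besides the shell and the picture viewer there is one more tool, called after ">>>" by a JSON object that holds its "method" and its "body", one argument or row to a line. send_rows: Moves the arm, as the interface text tells. Its arguments: {"type":"object","properties":{"rows":{"type":"array","items":{"type":"number"}}},"required":["rows"]}

```bash
mkdir -p pics; ls; cat > h.py <<'E'
from bench import *
import numpy as np, cv2
def snap(n,f):
    s=snapshot(n); cv2.imwrite('pics/'+f,s['color'][:,:,::-1]); np.savez('pics/'+f[:-4]+'.npz',**s); return s
E
python3 - <<'E'
from h import *
o=get_obs(); print(o)
for n in ['scene','side','wrist']:
    s=snap(n,n+'0.png'); print(n,{k:v for k,v in s.items() if k!='color'})
E
```

```text
pics
{'time': 0.0, 'joint_positions': array([-1.03099664e-01,  8.79568423e-02,  1.37223049e+00, -1.44786800e-07,
        1.68360240e+00, -1.03069150e-01]), 'qvel': array([-0.00059474, -0.00035966,  0.00176195, -0.00112323,  0.00097664,
       -0.00193529]), 'joint_torque': array([ 1.28542815e-03, -3.40182602e+01, -3.02423716e+01,  7.18220207e-02,
        3.29729996e-02, -1.13141955e-04]), 'tool_pos': array([5.49455707e-01, 5.18307833e-05, 2.04315237e-01]), 'ee_rot': array([-3.14136675e+00,  2.18543342e-03, -3.02837338e-05]), 'wrist_force': array([-0.56955027,  0.44633044, -0.06663061]), 'wrist_torque': array([-0.04766099,  0.00282403, -0.00592093]), 'width': 0.09410750099909325}
scene {'intrinsics': array([[538.9388946 ,   0.        , 325.47104935],
       [  0.        , 538.9388946 , 238.69043124],
       [  0.        ,   0.        ,   1.        ]]), 'rvec': array([ 1.72018426,  1.86811326, -0.74768961]), 'tvec': array([ 0.04155886, -0.33359325,  1.85396414])}
side {'intrinsics': array([[498.39854691,   0.        , 319.85330373],
       [  0.        , 498.39854691, 235.62243955],
       [  0.        ,   0.        ,   1.        ]]), 'rvec': array([ 0.50921278, -2.48717977,  1.43238051]), 'tvec': array([0.45063232, 0.13268818, 1.17230338])}
wrist {'intrinsics': array([[397.68016592,   0.        , 318.64960325],
       [  0.        , 397.68016592, 243.69128511],
       [  0.        ,   0.        ,   1.        ]]), 'T_tool_cam': array([[ 9.99999167e-01, -9.59145086e-04, -8.64235138e-04,
         1.21489813e-03],
       [ 1.15608183e-03,  9.63227865e-01,  2.68683352e-01,
        -7.92007856e-02],
       [ 5.74749050e-04, -2.68684127e-01,  9.63228171e-01,
        -1.80189611e-01],
       [ 0.00000000e+00,  0.00000000e+00,  0.00000000e+00,
         1.00000000e+00]])}
```

View pics/scene0.png

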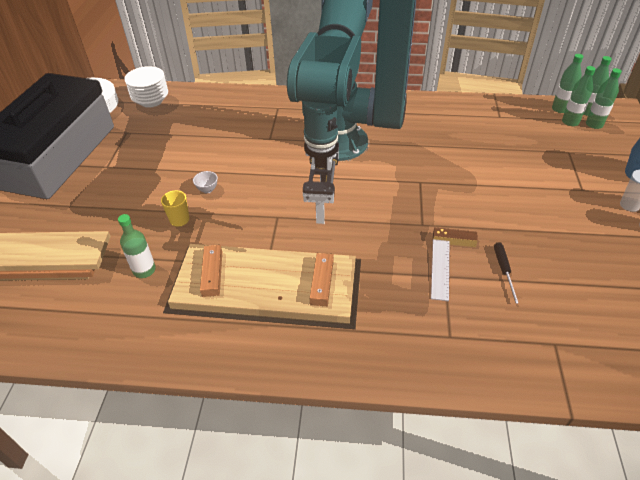

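View pics/side0.png

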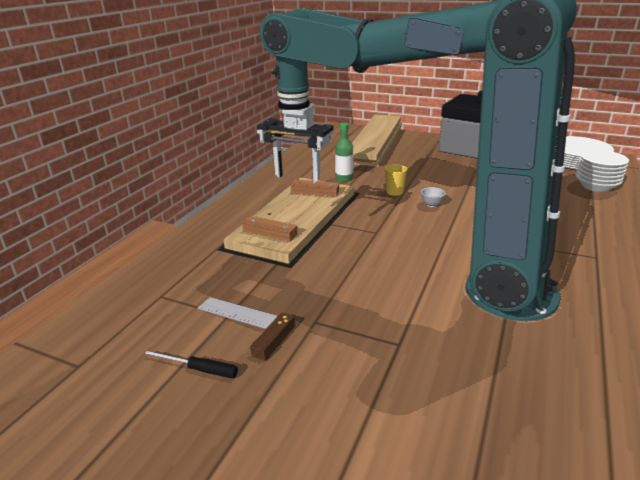

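View pics/wrist0.png

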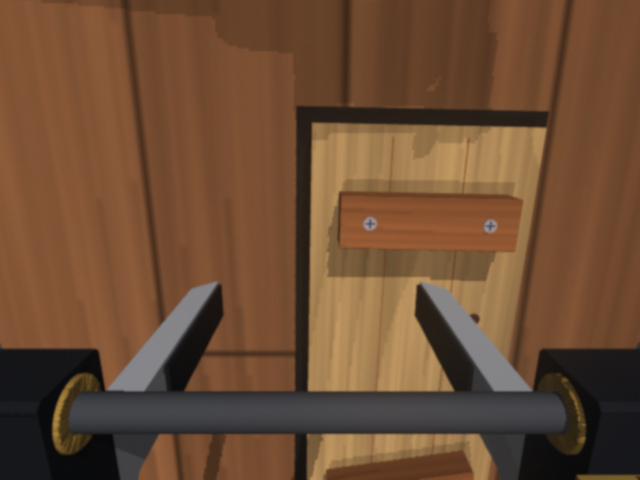

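The scene view shows the square at (432–478, 230–300) with its blade pointing away from the robot, the loose batten at (210, 270) and the screwdriver at (505, 270). In the wrist view the board's near edge is a vertical line at column 310, with the fixed batten at (430, 222). Next I'll measure both.

```bash
cat >> h.py <<'E'
from scipy.spatial.transform import Rotation as Ro
def cam(s,o=None):
    """returns R (cam->world), C"""
    if 'rvec' in s:
        R=cv2.Rodrigues(np.array(s['rvec']))[0]; return R.T,-R.T@np.array(s['tvec'])
    T=np.eye(4); T[:3,:3]=Ro.from_euler('xyz',o['ee_rot']).as_matrix(); T[:3,3]=o['tool_pos']
    M=T@np.array(s['T_tool_cam']); return M[:3,:3],M[:3,3]
def ray(s,px,z,o=None):
    R,C=cam(s,o); K=np.array(s['intrinsics']); px=np.atleast_2d(px).astype(float)
    d=np.c_[px,np.ones(len(px))]@np.linalg.inv(K).T@R.T
    return C+d*((z-C[2])/d[:,2])[:,None]
def proj(s,P,o=None):
    R,C=cam(s,o);K=np.array(s['intrinsics']); p=(np.atleast_2d(P)-C)@R; q=p@K.T; return q[:,:2]/q[:,2:]
def rot(): 
    o=get_obs(); return o
E
python3 - <<'E'
from h import *
o=get_obs()
s=dict(np.load('pics/scene0.npz')); w=dict(np.load('pics/wrist0.npz'))
print('sq approx stock/blade corners',ray(s,[[434,231],[478,237],[476,247]],.028).round(3), ray(s,[[432,299],[449,300]],.0).round(3))
print('seat corners scene',ray(s,[[189,247],[357,254],[354,318],[171,308]],.03).round(3))
print('bottle',ray(s,[[143,275]],0).round(3),'driver',ray(s,[[499,245],[517,302]],0.01).round(3))
hsv=cv2.cvtColor(w['color'],cv2.COLOR_RGB2HSV)
print([ (c,hsv[200,c].tolist()) for c in range(290,345,4)])
print([ (c,hsv[350,c].tolist()) for c in range(290,330,3)])
# first bright jump from dark mat
pts=[]
for r in range(140,440,5):
    if 385<r<440: continue
    v=hsv[r,285:340,2].astype(int); d=np.argmin(v[:30]); 
    j=[c for c in range(d,54) if v[c]>100]
    if j: pts.append((285+j[0],r))
P=ray(w,pts,.03,o)
f=np.polyfit(P[:,1],P[:,0],1); res=P[:,0]-np.polyval(f,P[:,1])
k=abs(res)<.003; f=np.polyfit(P[k,1],P[k,0],1)
print('edge x = a*y+b',f,'rms',(P[k,0]-np.polyval(f,P[k,1])).std(),k.sum(),len(k),'yaw deg',-np.degrees(np.arctan(f[0])))
print('top edge', ray(w,[[315,122],[545,126]],.03,o).round(4))
E
```

```text
sq approx stock/blade corners [[0.431 0.303 0.028]
 [0.445 0.424 0.028]
 [0.484 0.415 0.028]] [[0.65  0.291 0.   ]
 [0.65  0.334 0.   ]]
seat corners scene [[ 0.546 -0.372  0.03 ]
 [ 0.536  0.091  0.03 ]
 [ 0.746  0.093  0.03 ]
 [ 0.752 -0.363  0.03 ]]
bottle [[ 0.63  -0.482  0.   ]] driver [[0.454 0.484 0.01 ]
 [0.65  0.504 0.01 ]]
[(290, [12, 150, 121]), (294, [12, 148, 112]), (298, [11, 95, 43]), (302, [12, 103, 42]), (306, [15, 118, 39]), (310, [16, 129, 95]), (314, [16, 128, 182]), (318, [17, 127, 179]), (322, [17, 127, 171]), (326, [17, 129, 162]), (330, [16, 127, 168]), (334, [17, 127, 179]), (338, [16, 135, 117]), (342, [12, 165, 127])]
[(290, [12, 148, 102]), (293, [12, 149, 101]), (296, [12, 106, 48]), (299, [12, 85, 39]), (302, [14, 101, 38]), (305, [13, 102, 35]), (308, [16, 128, 100]), (311, [17, 128, 172]), (314, [17, 126, 170]), (317, [17, 127, 173]), (320, [17, 128, 172]), (323, [17, 127, 171]), (326, [17, 126, 174]), (329, [17, 128, 164])]
edge x = a*y+b [0.02077817 0.54263959] rms 0.00027893115693961544 50 50 yaw deg -1.190330002405196
top edge [[0.5472 0.0881 0.03  ]
 [0.7437 0.0846 0.03  ]]
```

>>> {"method": "send_rows", "body": {
  "rows": [-7, 42, 6, 0, 0, 0, 1, -7, 42, 6, 0, 0, 0, 1, -7, 42, 6, 0, 0, 0, 1, -7, 42, 6, 0, 0, 0, 1, -7, 42, 6, 0, 0, 0, 1, -7, 42, 6, 0, 0, 0, 1, -4, 28, 4, 0, 0, 0, 1, 0, 0, 0, 0, 0, 0, 1]
}}

```text
time: 1.15
tool_pos: [0.5035, 0.2816, 0.2452]
ee_rot: [3.141, 0.0, 0.003]
wrist_force: [0.6, 0.1, 0.1]
width: 0.0941
```

```bash
python3 - <<'E'
from h import *
import pickle
o=get_obs(); w=snap('wrist','wrist1.png'); pickle.dump(o,open('pics/wrist1.pkl','wb')); print(o['tool_pos'],o['ee_rot'],o['time'])
E
```

```text
[0.50346653 0.28158023 0.2452043 ] [3.14148115e+00 3.24504973e-04 3.22072098e-03] 1.15
```

View pics/wrist1.png

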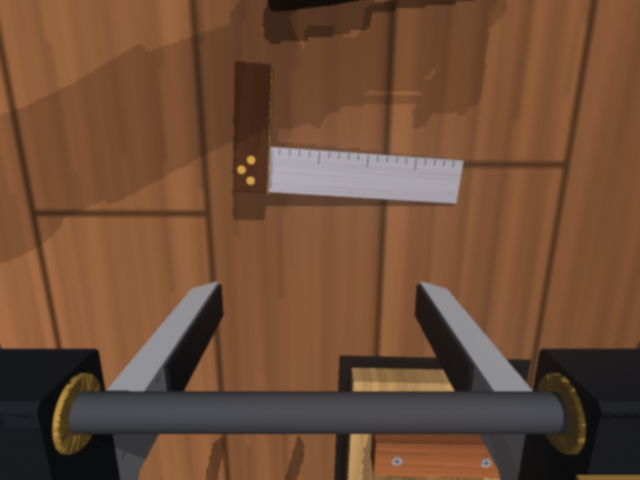

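The wrist view shows the stock at columns 235–270, rows 62–193, and the blade running to (457–462, 160–203). It is turned slightly from square to the image.

```bash
python3 - <<'E'
from h import *
import pickle
o=pickle.load(open('pics/wrist1.pkl','rb')); w=dict(np.load('pics/wrist1.npz'))
hsv=cv2.cvtColor(w['color'],cv2.COLOR_RGB2HSV)
m=((hsv[:,:,1]<50)&(hsv[:,:,2]>120)).astype(np.uint8); m[:100]=0;m[260:]=0
n,l,st,c=cv2.connectedComponentsWithStats(m); k=1+np.argmax(st[1:,4]); print(st[k])
cn=max(cv2.findContours((l==k).astype(np.uint8),0,2)[0],key=cv2.contourArea)
ap=cv2.approxPolyDP(cn,4,True)[:,0]; print(ap.tolist())
print(ray(w,ap,.007,o).round(4))
lo=[((c),max(r for r in range(240) if l[r,c]==k)) for c in range(285,450,5)]
P=ray(w,lo,.007,o); f=np.polyfit(P[:,0],P[:,1],1); print('outer blade y=a x+b',f,np.degrees(np.arctan(f[0])))
# gradient profile of stock
for r in (80,120,185): print(r,[(c,w['color'][r,c].tolist()) for c in range(226,280,4)])
print([ (r,w['color'][r,250].tolist()) for r in list(range(54,72,3))+list(range(182,222,4))])
st=[[235,62],[271,65],[269,194],[234,193]]
print(ray(w,st,.029,o).round(4))
E
python3 - <<'E'
import cv2
i=cv2.imread('pics/wrist1.png')[40:230,210:340]
cv2.imwrite('pics/c1.png',cv2.resize(i,None,fx=3,fy=3,interpolation=0))
E
```

```text
[ 269  147  195   57 8534]
[[270, 147], [271, 192], [456, 201], [461, 160]]
[[0.4544 0.3466 0.007 ]
 [0.454  0.3005 0.007 ]
 [0.6499 0.2914 0.007 ]
 [0.651  0.334  0.007 ]]
outer blade y=a x+b [-0.05877308  0.32761621] -3.3635799470519525
80 [(226, [99, 65, 41]), (230, [98, 63, 40]), (234, [75, 47, 30]), (238, [61, 35, 21]), (242, [63, 36, 21]), (246, [67, 38, 23]), (250, [67, 38, 23]), (254, [65, 37, 23]), (258, [63, 36, 22]), (262, [64, 37, 22]), (266, [61, 35, 22]), (270, [78, 52, 27]), (274, [93, 61, 38]), (278, [98, 63, 41])]
120 [(226, [100, 65, 41]), (230, [99, 65, 42]), (234, [62, 38, 24]), (238, [61, 36, 23]), (242, [67, 39, 25]), (246, [67, 39, 24]), (250, [66, 39, 25]), (254, [65, 38, 24]), (258, [63, 38, 25]), (262, [61, 36, 24]), (266, [66, 39, 26]), (270, [85, 61, 32]), (274, [100, 65, 43]), (278, [99, 65, 43])]
185 [(226, [122, 79, 50]), (230, [119, 77, 49]), (234, [81, 48, 31]), (238, [82, 48, 30]), (242, [80, 47, 31]), (246, [79, 49, 31]), (250, [110, 74, 40]), (254, [85, 52, 34]), (258, [78, 48, 32]), (262, [78, 48, 34]), (266, [97, 66, 39]), (270, [141, 135, 140]), (274, [174, 167, 175]), (278, [173, 167, 175])]
[(54, [99, 64, 40]), (57, [99, 63, 40]), (60, [99, 64, 41]), (63, [75, 43, 27]), (66, [67, 39, 23]), (69, [68, 39, 24]), (182, [203, 158, 74]), (186, [84, 52, 33]), (190, [75, 45, 31]), (194, [85, 56, 38]), (198, [87, 57, 38]), (202, [86, 57, 37]), (206, [87, 57, 38]), (210, [87, 57, 37]), (214, [86, 57, 37]), (218, [88, 58, 38])]
[[0.4272 0.4232 0.029 ]
 [0.4602 0.4207 0.029 ]
 [0.4546 0.3017 0.029 ]
 [0.4196 0.3026 0.029 ]]
```

View pics/c1.png

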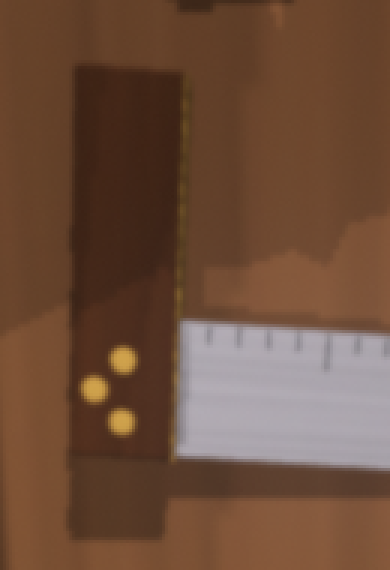

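>>> {"method": "send_rows", "body": {
  "rows": [-16, 19.5, -39, 0.05, 0.75, -0.9, 1, -16, 19.5, -39, 0.05, 0.75, -0.9, 1, -16, 19.5, -39, 0.05, 0.75, -0.9, 1, -16, 19.5, -39, 0.03, 0.75, -0.8, 1, 0, 0, -25, 0, 0, 0, 1, 0, 0, -25, 0, 0, 0, 1, 0, 0, -25, 0, 0, 0, 1, 0, 0, -7, 0, 0, 0, 1]
}}

```text
time: 2.2
tool_pos: [0.4394, 0.3561, 0.0056]
ee_rot: [3.141, 0.055, -0.063]
wrist_force: [-0.4, -0.2, 0.8]
width: 0.0939
```

```bash
python3 - <<'E'
from h import *
o=get_obs(); print(o['tool_pos'],np.degrees(o['ee_rot'])); snap('wrist','wrist2.png')
E
```

```text
[0.4394114  0.35610561 0.00558869] [179.9496817    3.15425102  -3.59499553]
```

View pics/wrist2.png

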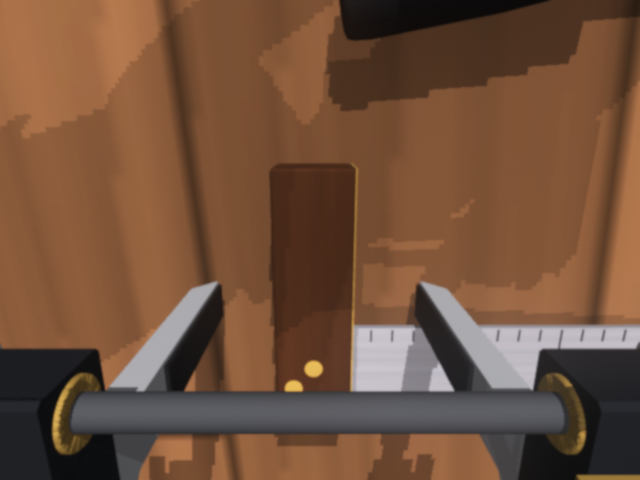

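The stock is centred between the jaws, at columns 272–357, and the blade's inner edge is at row 325. I'll shift 4 mm left to clear the blade, then close.

>>> {"method": "send_rows", "body": {
  "rows": [0, 4, 0, 0, 0, 0, 1, 0, 0, 0, 0, 0, 0, 0, 0, 0, 0, 0, 0, 0, 0, 0, 0, 0, 0, 0, 0, 0, 0, 0, 0, 0, 0, 0, 0, 0, 0, 0, 0, 0, 0, 0, 0, 0, 0, 0, 0, 0, 0, 0, 0, 0, 0, 0, 0, 0]
}}

```text
time: 3.25
tool_pos: [0.4394, 0.3621, 0.0075]
ee_rot: [-3.14, 0.054, -0.061]
wrist_force: [-2.4, -0.4, 1.6]
width: 0.0341
```

>>> {"method": "send_rows", "body": {
  "rows": [0, 0, 5, 0, 0, 0, 0, 0, 0, 10, 0, -0.5, 0, 0, 0, 0, 15, 0, -0.5, 0, 0, 0, 0, 15, 0, -1, 0, 0, 0, 0, 15, 0, -1, 0, 0, 0, 0, 15, 0, 0, 0, 0, 0, 0, 5, 0, 0, 0, 0, 0, 0, 0, 0, 0, 0, 0]
}}

```text
time: 4.25
tool_pos: [0.4403, 0.3621, 0.088]
ee_rot: [-3.136, -0.001, -0.061]
wrist_force: [0.1, -0.5, -2.6]
width: 0.0339
```

```bash
python3 - <<'E'
from h import *
import pickle
o=get_obs(); print(o['tool_pos'],np.degrees(o['ee_rot']),o['wrist_force'],o['wrist_torque']); pickle.dump(o,open('pics/wrist3.pkl','wb'));snap('wrist','wrist3.png');snap('side','side3.png')
E
```

```text
[0.4402895  0.36210667 0.08797623] [-1.79703855e+02 -3.30635985e-02 -3.50011646e+00] [ 0.13287027 -0.48019926 -2.59574992] [ 0.09589068  0.19137614 -0.02490388]
```

View pics/wrist3.png

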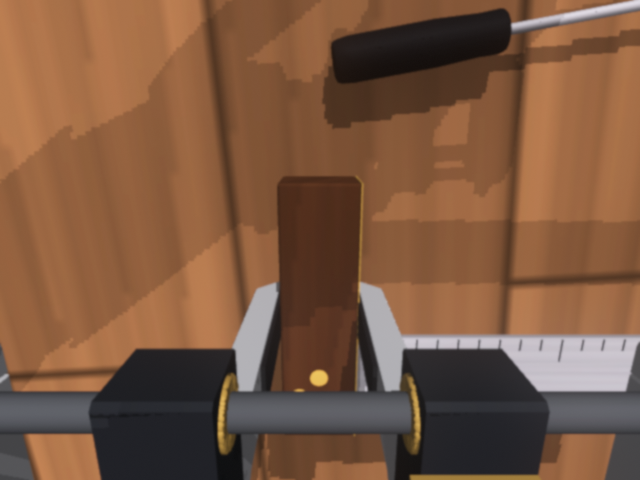

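View pics/side3.png

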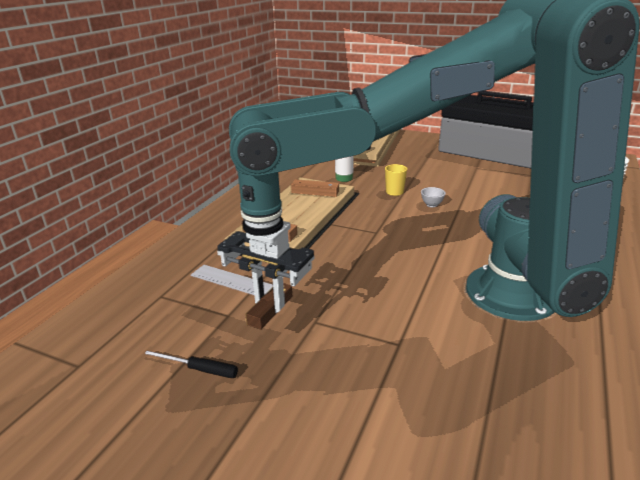

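>>> {"method": "send_rows", "body": {
  "rows": [4, -10, 5, 0, 0, 0.3, 0, 4, -20, 5, 0, 0, 0.3, 0, 4, -30, 5, 0, 0, 0.3, 0, 4, -40, 5, 0, 0, 0.3, 0, 4, -40, 0, 0, 0, 0.3, 0, 4, -40, 0, 0, 0, 0.3, 0, 4, -40, 0, 0, 0, 0.3, 0, 4, -40, 0, 0, 0, 0.2, 0]
}}

```text
time: 5.35
tool_pos: [0.4718, 0.0999, 0.1074]
ee_rot: [-3.138, 0.0, -0.021]
wrist_force: [0.4, -0.2, -2.4]
width: 0.0338
```

>>> {"method": "send_rows", "body": {
  "rows": [4, -40, 0, 0, 0, 0, 0, 4, -40, 0, 0, 0, 0, 0, 4, -40, 0, 0, 0, 0, 0, 4, -35, 0, 0, 0, 0, 0, 4, -28, 0, 0, 0, 0, 0, 4, -20, 0, 0, 0, 0, 0, 3, -12, 0, 0, 0, 0, 0, 0, -8, 0, 0, 0, 0, 0]
}}

```text
time: 6.35
tool_pos: [0.4991, -0.1213, 0.1074]
ee_rot: [-3.137, 0.0, -0.021]
wrist_force: [-0.6, 0.6, -2.9]
width: 0.0341
```

```bash
python3 - <<'E'
from h import *
import pickle
o=get_obs(); print(o['tool_pos'],np.degrees(o['ee_rot']),o['wrist_force'],o['wrist_torque'],o['width']); pickle.dump(o,open('pics/wrist4.pkl','wb'));snap('wrist','wrist4.png');snap('side','side4.png');snap('scene','scene4.png')
E
```

```text
[ 0.49906674 -0.12129478  0.10739533] [-1.79709532e+02  2.42773667e-02 -1.18476357e+00] [-0.62626354  0.57065308 -2.94874479] [ 0.01813     0.20691591 -0.03745591] 0.03407862894837927
```

View pics/wrist4.png

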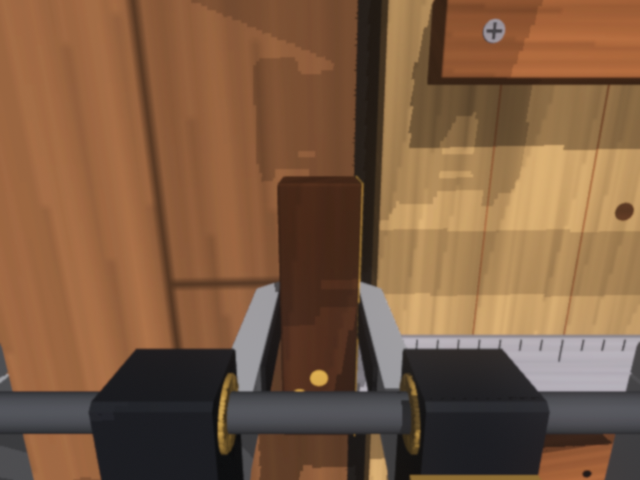

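View pics/side4.png

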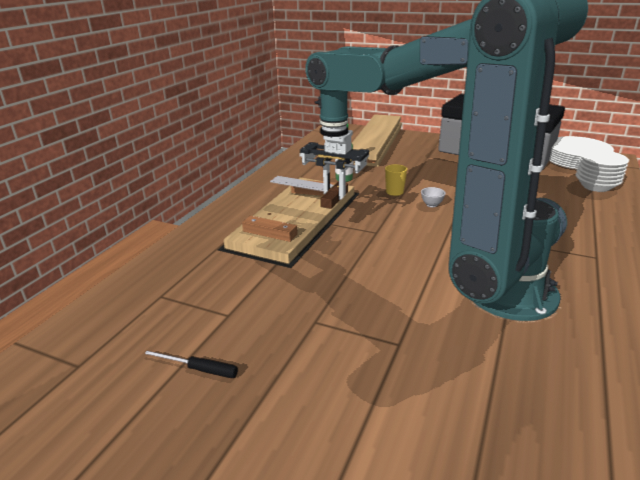

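View pics/scene4.png

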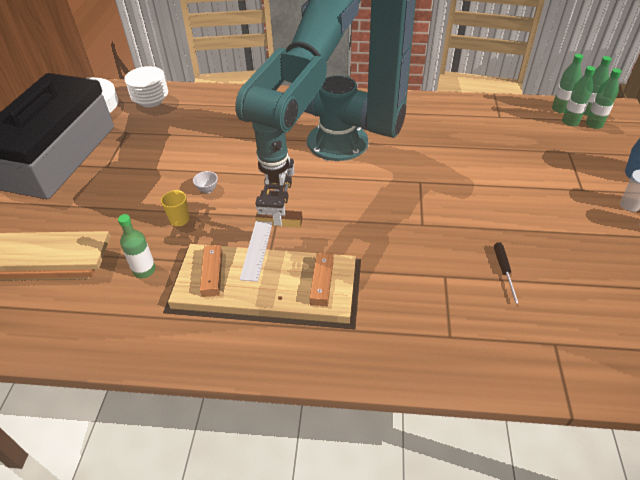

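The square is held level over the board between the battens, with the stock at columns 280–362 and the board edge at about column 378. Before lowering I'll check its pose against the edge and find the bystanders.

```bash
python3 - <<'E'
from h import *
import pickle
o=pickle.load(open('pics/wrist4.pkl','rb')); w=dict(np.load('pics/wrist4.npz')); s=dict(np.load('pics/scene4.npz'))
hsv=cv2.cvtColor(w['color'],cv2.COLOR_RGB2HSV)
pts=[]
for r in range(10,280,5):
    v=hsv[r,350:430,2].astype(int); d=np.argmin(v[:40]); j=[c for c in range(d,78) if v[c]>80]
    if j: pts.append((350+j[0],r))
P=ray(w,pts,.03,o); f=np.polyfit(P[:,1],P[:,0],1); k=abs(P[:,0]-np.polyval(f,P[:,1]))<.0015
f=np.polyfit(P[k,1],P[k,0],1);print(f,k.sum(),len(k), 'first est at y=-.1:',.54264-.00208,'now',np.polyval(f,-.1))
z=o['tool_pos'][2]-.0065+.028
print('stock top corners',ray(w,[[280,180],[362,181],[357,385],[282,385]],z,o).round(4))
print('tin,beaker,bottle',ray(s,[[206,190],[178,224],[144,274]],0).round(3))
bl=[[c,336] for c in (410,620)]
print('blade inner edge',ray(w,bl,z-.013,o).round(4))
E
```

```text
[0.02168725 0.54226007] 54 54 first est at y=-.1: 0.54056 now 0.5400913438089
stock top corners [[ 0.4861 -0.06    0.1289]
 [ 0.5186 -0.0611  0.1289]
 [ 0.517  -0.1542  0.1289]
 [ 0.4825 -0.1534  0.1289]]
tin,beaker,bottle [[ 0.279 -0.394  0.   ]
 [ 0.433 -0.441  0.   ]
 [ 0.626 -0.481  0.   ]]
blade inner edge [[ 0.5435 -0.1368  0.1159]
 [ 0.644  -0.139   0.1159]]
```

>>> {"method": "send_rows", "body": {
  "rows": [0, 0, -10, -0.3, 0, 0, 0, 0, 0, -15, 0, 0, 0, 0, 0, 0, -15, 0, 0, 0, 0, 0, 0, -15, 0, 0, 0, 0, 0, 0, -10, 0, 0, 0, 0, 0, 0, -6, 0, 0, 0, 0, 0, 0, -4, 0, 0, 0, 0, 0, 0, -2, 0, 0, 0, 0]
}}

```text
time: 7.5
tool_pos: [0.4993, -0.1211, 0.0306]
ee_rot: [3.141, -0.001, -0.021]
wrist_force: [-0.7, 0.0, -2.1]
width: 0.0338
```

>>> {"method": "send_rows", "body": {
  "rows": [0, 0, -1, 0, 0, 0, 0, 0, 0, -1, 0, 0, 0, 0, 0, 0, -1, 0, 0, 0, 0, 0, 0, -1, 0, 0, 0, 0, 0, 0, 0, 0, 0, 0, 0, 0, 0, 0, 0, 0, 0, 0, 0, 0, 0, 0, 0, 0, 0, 0, 0, 0, 0, 0, 0, 0]
}}

```text
time: 8.5
tool_pos: [0.499, -0.121, 0.0265]
ee_rot: [3.141, -0.0, -0.021]
wrist_force: [0.3, -0.3, -3.4]
width: 0.0339
```

Not touching yet, so I'll go on in small steps.

>>> {"method": "send_rows", "body": {
  "rows": [0, 0, -0.5, 0, 0, 0, 0, 0, 0, -0.5, 0, 0, 0, 0, 0, 0, -0.5, 0, 0, 0, 0, 0, 0, -0.5, 0, 0, 0, 0, 0, 0, 0, 0, 0, 0, 0, 0, 0, 0, 0, 0, 0, 0, 0, 0, 0, 0, 0, 0, 0, 0, 0, 0, 0, 0, 0, 0]
}}

```text
time: 9.5
tool_pos: [0.4994, -0.1211, 0.0248]
ee_rot: [3.141, -0.001, -0.021]
wrist_force: [-0.6, -0.2, -0.4]
width: 0.034
```

```bash
python3 - <<'E'
from h import *
o=get_obs(); print(o['wrist_force'],o['wrist_torque'],o['tool_pos']); snap('side','side5.png')
i=cv2.imread('pics/side5.png')[140:260,240:380]; cv2.imwrite('pics/c5.png',cv2.resize(i,None,fx=5,fy=5))
E
```

```text
[-0.56780104 -0.21939926 -0.42569284] [-0.01820279 -0.29394506  0.02033984] [ 0.49938692 -0.12111337  0.02481932]
```

View pics/c5.png

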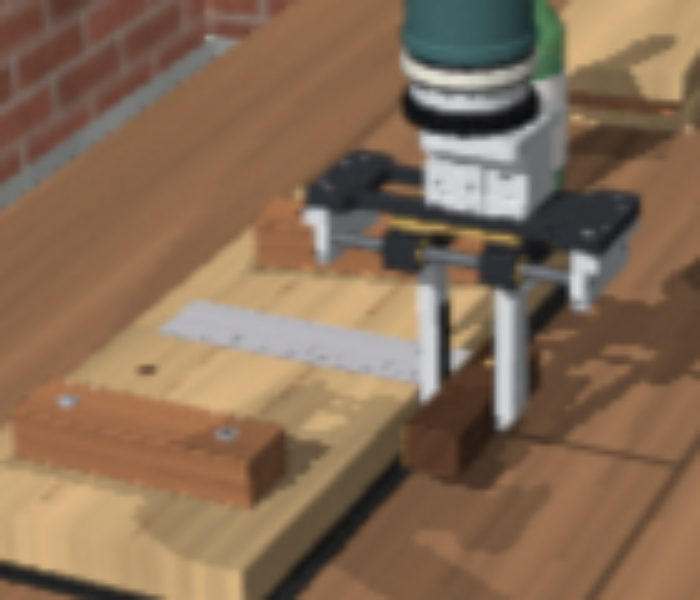

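The wrist no longer carries the square's weight and the blade lies on the board. I'll open slightly, because the front finger has about 6 mm to the board edge.

>>> {"method": "send_rows", "body": {
  "rows": [0, 0, 0, 0, 0, 0, 0.42, 0, 0, 0, 0, 0, 0, 0.42, 0, 0, 0, 0, 0, 0, 0.42, 0, 0, 1, 0, 0, 0, 0.42, 0, 0, 2, 0, 0, 0, 0.42, 0, 0, 3, 0, 0, 0, 0.42, 0, 0, 2, 0, 0, 0, 0.42, 0, 0, 0, 0, 0, 0, 0.42]
}}

```text
time: 10.55
tool_pos: [0.4992, -0.1211, 0.0329]
ee_rot: [3.141, -0.001, -0.021]
wrist_force: [0.7, 0.6, -0.5]
width: 0.0394
```

```bash
python3 - <<'E'
from h import *
import pickle
o=get_obs(); print(o['wrist_force'],o['wrist_torque'],o['tool_pos'],o['width']); pickle.dump(o,open('pics/wrist6.pkl','wb')); snap('wrist','wrist6.png');snap('side','side6.png')
i=cv2.imread('pics/side6.png')[140:260,240:380]; cv2.imwrite('pics/c6.png',cv2.resize(i,None,fx=5,fy=5))
E
```

```text
[ 0.65743682  0.5603838  -0.48084228] [ 0.03188696 -0.02029776  0.03420213] [ 0.49924595 -0.12108764  0.03285278] 0.039357004874500945
```

View pics/c6.png

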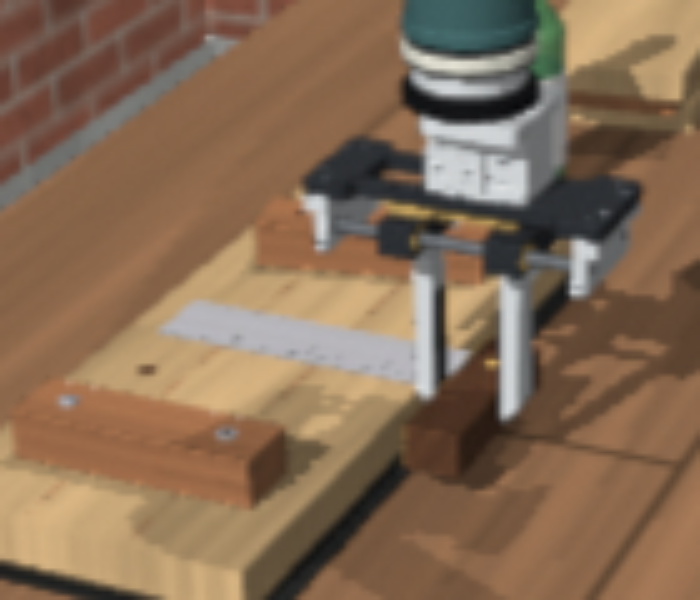

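View pics/wrist6.png

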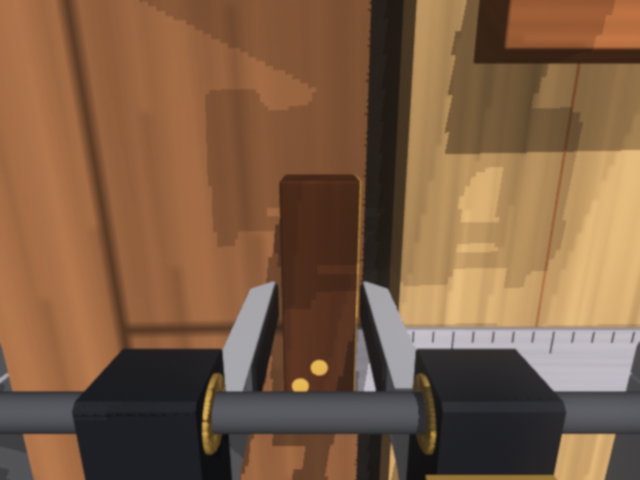

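>>> {"method": "send_rows", "body": {
  "rows": [0, 0, 0, 0, 0, 0, 0, 0, 0, 0, 0, 0, 0, 0, 3, 0, 0, 0, 0, 0, 0, 5, 0, 0, 0, 0, 0, 0, 5, 0, 0, 0, 0, 0, 0, 4, 0, 0, 0, 0, 0, 0, 2, 0, 0, 0, 0, 0, 0, 0, 0, 0, 0, 0, 0, 0]
}}

```text
time: 11.65
tool_pos: [0.5184, -0.121, 0.0324]
ee_rot: [3.141, -0.001, -0.021]
wrist_force: [-0.1, 0.2, 0.7]
width: 0.0338
```

>>> {"method": "send_rows", "body": {
  "rows": [0, 0, 0, 0, 0, 0, 0.4, 0, 0, 0, 0, 0, 0, 0.4, 1.5, 0, 0, 0, 0, 0, 0.4, 1, 0, 0, 0, 0, 0, 0.4, 1, 0, 0, 0, 0, 0, 0.4, 1, 0, 0, 0, 0, 0, 0.4, 1, 0, 0, 0, 0, 0, 0.4, 0, 0, 0, 0, 0, 0, 0.4]
}}

```text
time: 12.65
tool_pos: [0.5233, -0.121, 0.0325]
ee_rot: [3.141, 0.0, -0.021]
wrist_force: [-3.4, 0.4, 2.1]
width: 0.0372
```

>>> {"method": "send_rows", "body": {
  "rows": [0.5, 0, 0, 0, 0, 0, 0.4, 0.5, 0, 0, 0, 0, 0, 0.4, 0, 0, 0, 0, 0, 0, 0.4, 0, 0, 0, 0, 0, 0, 0.4, 0, 0, 0, 0, 0, 0, 0.4, 0, 0, 0, 0, 0, 0, 0.4, 0, 0, 0, 0, 0, 0, 0.4, 0, 0, 0, 0, 0, 0, 0.4]
}}

```text
time: 13.65
tool_pos: [0.5238, -0.1213, 0.0325]
ee_rot: [3.141, 0.001, -0.021]
wrist_force: [-5.6, -0.6, 2.7]
width: 0.0376
```

```bash
python3 - <<'E'
from h import *
import pickle
o=get_obs(); print(o['wrist_force'],o['wrist_torque'],o['tool_pos'],o['width']); pickle.dump(o,open('pics/wrist7.pkl','wb')); snap('wrist','wrist7.png');snap('scene','scene7.png')
i=cv2.imread('pics/wrist7.png')[150:350,240:500]; cv2.imwrite('pics/c7.png',cv2.resize(i,None,fx=3,fy=3))
E
```

```text
[-5.64469328 -0.62262165  2.72277378] [-0.15185168  1.01406246 -0.05663501] [ 0.52384362 -0.12127923  0.03246838] 0.03757083508327768
```

View pics/c7.png

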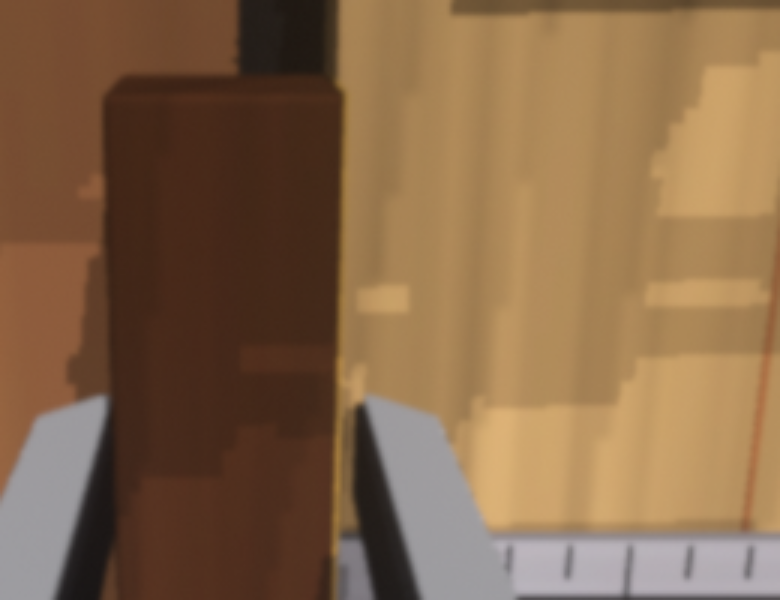

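The brass face sits along the board edge and the contact force is 5.6 N. I'll close on the stock while keeping it pressed to the edge, then start the slide.

>>> {"method": "send_rows", "body": {
  "rows": [0.7, 0, 0, 0, 0, 0, 0.37, 0.7, 0, 0, 0, 0, 0, 0.2, 0.4, 0, 0, 0, 0, 0, 0, 0, 0, 0, 0, 0, 0, 0, 0, 0, 0, 0, 0, 0, 0, 0, 0, 0, 0, 0, 0, 0, 0, 0, 0, 0, 0, 0, 0, 0, 0, 0, 0, 0, 0, 0]
}}

```text
time: 14.75
tool_pos: [0.522, -0.1212, 0.0323]
ee_rot: [3.141, 0.01, -0.021]
wrist_force: [-14.6, -0.0, 8.2]
width: 0.0337
```

```bash
python3 - <<'E'
from h import *
o=get_obs(); print(o['wrist_force'],o['wrist_torque'],o['tool_pos'],o['width'],o['ee_rot'])
E
```

```text
[-1.45931481e+01 -5.61439918e-04  8.16086935e+00] [-0.13437304  2.52569063  0.01627889] [ 0.52197693 -0.12121755  0.03226505] 0.033727163278314674 [ 3.14076292  0.00991772 -0.0208085 ]
```

>>> {"method": "send_rows", "body": {
  "rows": [-1.5, 0, 0, 0, 0, 0, 0, -1, 0, 0, 0, 0, 0, 0, 0, -4, 0, 0, 0, 0, 0, -0.1, -6, 0, 0, 0, 0, 0, -0.2, -8, 0, 0, 0, 0, 0, -0.2, -8, 0, 0, 0, 0, 0, -0.2, -8, 0, 0, 0, 0, 0, -0.2, -8, 0, 0, 0, 0, 0]
}}

```text
time: 15.75
tool_pos: [0.5211, -0.159, 0.0322]
ee_rot: [-3.134, 0.005, -0.02]
wrist_force: [-7.5, 9.3, 7.0]
width: 0.034
```

```bash
python3 - <<'E'
from h import *
import pickle
o=get_obs(); print(o['wrist_force'],o['wrist_torque'],o['tool_pos'],o['width'],o['ee_rot']); pickle.dump(o,open('pics/wrist8.pkl','wb')); snap('wrist','wrist8.png');snap('scene','scene8.png')
E
```

```text
[-7.52526431  9.33119683  6.97797772] [1.70016202 1.53753096 0.0152532 ] [ 0.52113916 -0.15900329  0.0322336 ] 0.034006715357634124 [-3.13404733  0.00466263 -0.01989262]
```

View pics/wrist8.png

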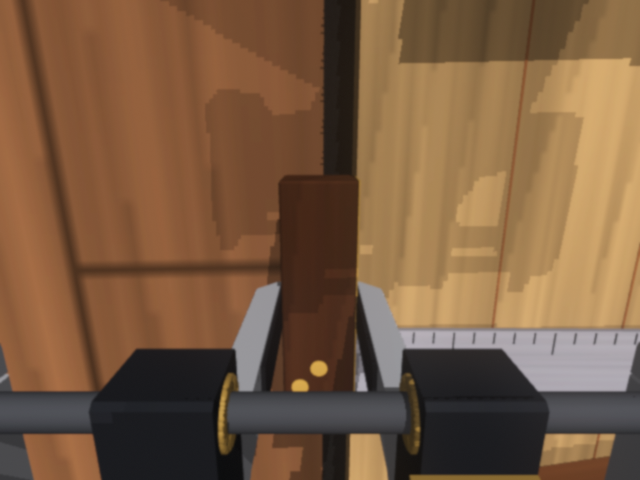

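View pics/scene8.png

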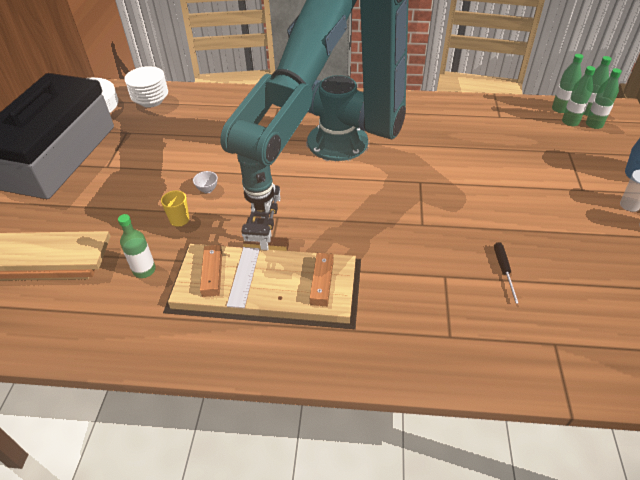

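>>> {"method": "send_rows", "body": {
  "rows": [-0.6, -4, 0.7, 0, 0, 0, 0, -0.2, -4, 0.6, 0, 0, 0, 0, -0.1, -4, 0, 0, 0, 0, 0, -0.1, -4, 0, 0, 0, 0, 0, -0.1, -4, 0, 0, 0, 0, 0, -0.1, -4, 0, 0, 0, 0, 0, 0, 0, 0, 0, 0, 0, 0, 0, 0, 0, 0, 0, 0, 0]
}}

```text
time: 16.85
tool_pos: [0.5206, -0.187, 0.0327]
ee_rot: [3.141, 0.003, -0.021]
wrist_force: [-5.1, 0.5, -5.1]
width: 0.0337
```

```bash
python3 - <<'E'
from h import *
import pickle
o=get_obs(); print(o['wrist_force'],o['wrist_torque'],o['tool_pos'],o['width'],o['ee_rot']); pickle.dump(o,open('pics/wrist9.pkl','wb')); snap('wrist','wrist9.png');snap('scene','scene9.png')
i=cv2.imread('pics/scene9.png')[220:330,160:370]; cv2.imwrite('pics/c9.png',cv2.resize(i,None,fx=3.8,fy=3.8,interpolation=2))
E
```

```text
[-5.06790325  0.50184878 -5.07940244] [0.41617732 1.30104051 0.0500093 ] [ 0.52057146 -0.18703107  0.03267377] 0.03367881865481612 [ 3.14147408e+00  2.77644200e-03 -2.10175535e-02]
```

View pics/c9.png

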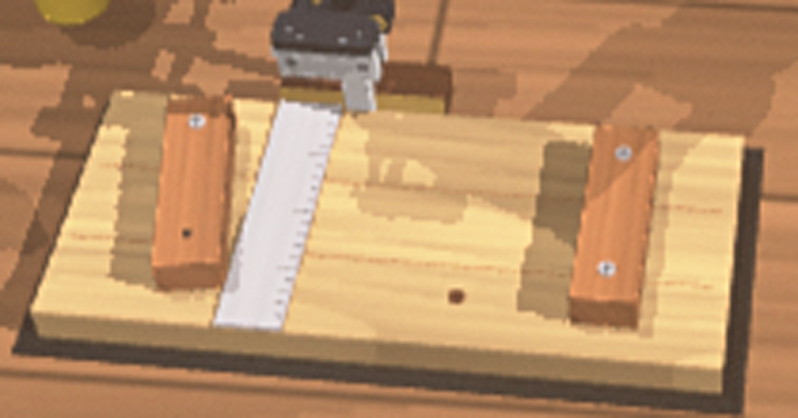

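The blade is about to meet the batten's far end, with about 22 mm left to go. I'll use finer steps now.

>>> {"method": "send_rows", "body": {
  "rows": [0, -2, -0.4, 0, 0, 0, 0, -0.1, -2, 0, 0, 0, 0, 0, 0, -2, 0, 0, 0, 0, 0, -0.1, -2, 0, 0, 0, 0, 0, 0, -2, 0, 0, 0, 0, 0, -0.1, -2, 0, 0, 0, 0, 0, 0, 0, 0, 0, 0, 0, 0, 0, 0, 0, 0, 0, 0, 0]
}}

```text
time: 17.95
tool_pos: [0.5203, -0.1977, 0.0327]
ee_rot: [-3.139, 0.003, -0.021]
wrist_force: [-5.6, 3.7, -2.2]
width: 0.0335
```

```bash
cat > look.py <<'E'
import sys
from h import *
import pickle
n=sys.argv[1]
o=get_obs(); print(o['time'],o['wrist_force'].round(2),o['wrist_torque'].round(2),o['tool_pos'].round(4),o['width'].round(4),o['ee_rot'].round(4)); pickle.dump(o,open(f'pics/wrist{n}.pkl','wb')); snap('wrist',f'wrist{n}.png');snap('scene',f'scene{n}.png')
i=cv2.imread(f'pics/scene{n}.png')[220:330,160:370]; cv2.imwrite(f'pics/c{n}.png',cv2.resize(i,None,fx=3.8,fy=3.8,interpolation=2))
E
python3 look.py 10
```

```text
Traceback (most recent call last):
  File "look.py", line 5, in <module>
    o=get_obs(); print(o['time'],o['wrist_force'].round(2),o['wrist_torque'].round(2),o['tool_pos'].round(4),o['width'].round(4),o['ee_rot'].round(4)); pickle.dump(o,open(f'pics/wrist{n}.pkl','wb')); snap('wrist',f'wrist{n}.png');snap('scene',f'scene{n}.png')
                                                                                                             ^^^^^^^^^^^^^^^^
AttributeError: 'float' object has no attribute 'round'
```

```bash
sed -i "s/o\['width'\].round(4)/o['width']/" look.py; python3 look.py 10
```

```text
17.95 [-5.57  3.7  -2.24] [0.96 1.42 0.04] [ 0.5203 -0.1977  0.0327] 0.0335194563713265 [-3.1395e+00  2.7000e-03 -2.0600e-02]
```

View pics/c10.png

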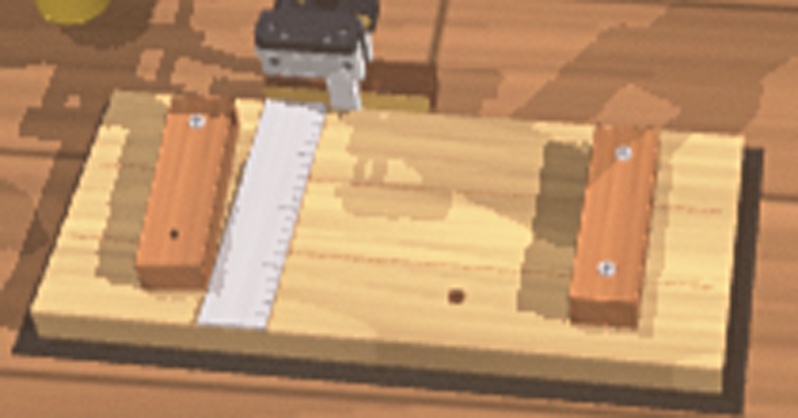

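View pics/wrist10.png

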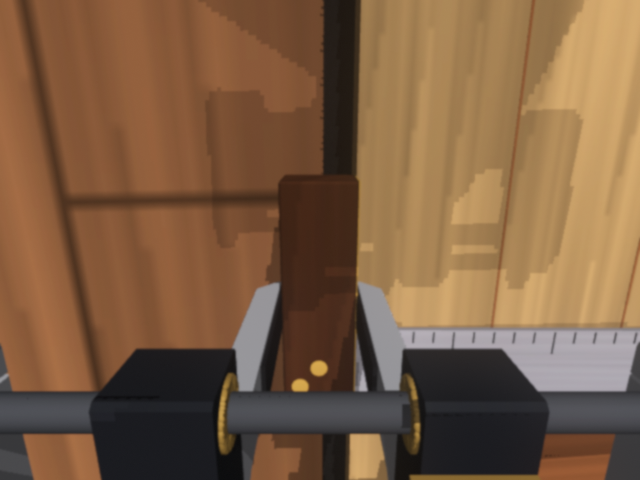

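>>> {"method": "send_rows", "body": {
  "rows": [0, -1.5, 0, 0, 0, 0, 0, -0.1, -1.5, 0, 0, 0, 0, 0, 0, -1.5, 0, 0, 0, 0, 0, -0.1, -1.5, 0, 0, 0, 0, 0, 0, -1, 0, 0, 0, 0, 0, 0, -1, 0, 0, 0, 0, 0, 0, -1, 0, 0, 0, 0, 0, 0, 0, 0, 0, 0, 0, 0]
}}

```text
time: 19.05
tool_pos: [0.5202, -0.2066, 0.0327]
ee_rot: [-3.139, 0.003, -0.021]
wrist_force: [-6.7, 4.0, -1.7]
width: 0.0338
```

```bash
python3 look.py 11
```

```text
19.05 [-6.71  4.01 -1.68] [0.99 1.41 0.03] [ 0.5202 -0.2066  0.0327] 0.03378170659667123 [-3.1393e+00  2.7000e-03 -2.0600e-02]
```

View pics/c11.png

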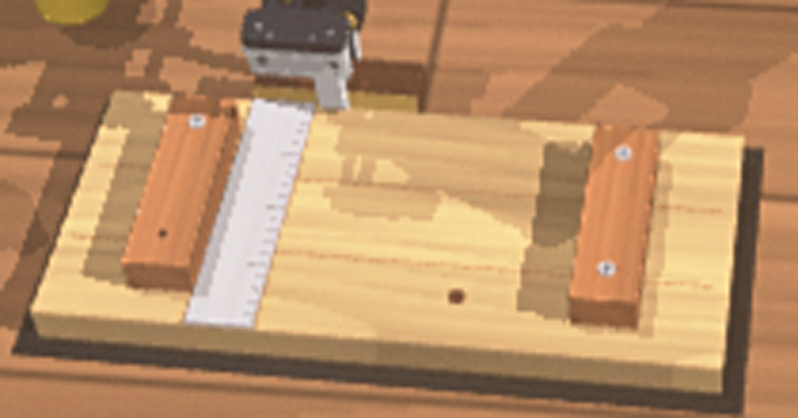

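>>> {"method": "send_rows", "body": {
  "rows": [0, -0.8, 0, 0, 0, 0, 0, 0, -0.8, 0, 0, 0, 0, 0, 0, -0.8, 0, 0, 0, 0, 0, 0, -0.6, 0, 0, 0, 0, 0, 0, 0, 0, 0, 0, 0, 0, 0, 0, 0, 0, 0, 0, 0, 0, 0, 0, 0, 0, 0, 0, 0, 0, 0, 0, 0, 0, 0]
}}

```text
time: 20.15
tool_pos: [0.5201, -0.2095, 0.0327]
ee_rot: [-3.139, 0.003, -0.021]
wrist_force: [-5.7, 5.6, -2.1]
width: 0.0334
```

>>> {"method": "send_rows", "body": {
  "rows": [0, -0.8, 0, 0, 0, 0, 0, 0, -0.8, 0, 0, 0, 0, 0, 0, -0.4, 0, 0, 0, 0, 0, 0, 0, 0, 0, 0, 0, 0, 0, 0, 0, 0, 0, 0, 0, 0, 0, 0, 0, 0, 0, 0, 0, 0, 0, 0, 0, 0, 0, 0, 0, 0, 0, 0, 0, 0]
}}

```text
time: 21.15
tool_pos: [0.52, -0.2096, 0.0327]
ee_rot: [-3.136, 0.003, -0.02]
wrist_force: [-5.4, 9.0, -0.1]
width: 0.0337
```

```bash
python3 look.py 12
```

```text
21.15 [-5.37  9.04 -0.07] [1.76 1.53 0.11] [ 0.52   -0.2096  0.0327] 0.03367662102619554 [-3.1356  0.0034 -0.0199]
```

View pics/c12.png

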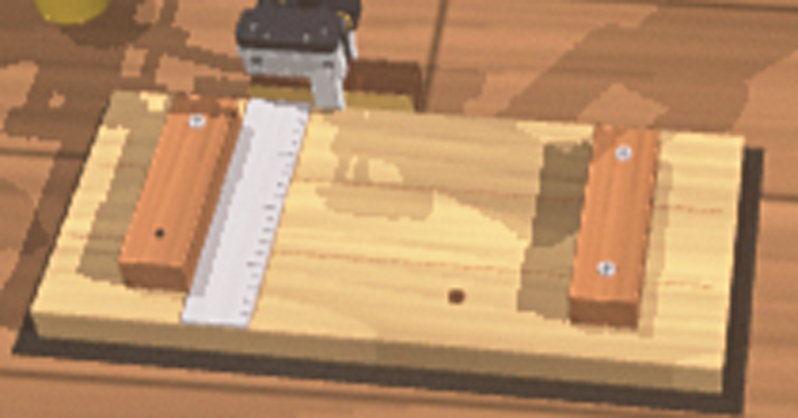

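The slide has stopped at y = -0.2096, against an expected -0.209, and Fy is rising, so the blade is up against the batten. I'll press a little more, then release.

>>> {"method": "send_rows", "body": {
  "rows": [0, -0.8, 0, 0, 0, 0, 0, 0, -0.7, 0, 0, 0, 0, 0, 0, 0, 0, 0, 0, 0, 0, 0, 0, 0, 0, 0, 0, 0, 0, 0, 0, 0, 0, 0, 0, 0, 0, 0, 0, 0, 0, 0, 0, 0, 0, 0, 0, 0, 0, 0, 0, 0, 0, 0, 0, 0]
}}

```text
time: 22.25
tool_pos: [0.5199, -0.2098, 0.0327]
ee_rot: [-3.133, 0.004, -0.019]
wrist_force: [-5.0, 11.8, -0.3]
width: 0.0338
```

```bash
python3 look.py 13
```

```text
22.25 [-5.01 11.8  -0.29] [2.31 1.51 0.16] [ 0.5199 -0.2098  0.0327] 0.033800027667550046 [-3.1332  0.0038 -0.0195]
```

>>> {"method": "send_rows", "body": {
  "rows": [0, 1, 0, 0, 0, 0, 0, -0.5, 1, 0, 0, 0, 0, 0, -0.5, 0, 0, 0, 0, 0, 0, 0, 0, 0, 0, 0, 0, 0.45, 0, 0, 0, 0, 0, 0, 0.45, 0, 0, 0, 0, 0, 0, 0.45, 0, 0, 0, 0, 0, 0, 0.45, 0, 0, 0, 0, 0, 0, 0.45]
}}

```text
time: 23.35
tool_pos: [0.5205, -0.2128, 0.0336]
ee_rot: [3.141, -0.001, -0.021]
wrist_force: [1.0, 0.2, 0.4]
width: 0.0423
```

```bash
python3 look.py 14
```

```text
23.35 [1.01 0.16 0.42] [-0.01 -0.02 -0.02] [ 0.5205 -0.2128  0.0336] 0.04233865472992362 [ 3.1406e+00 -7.0000e-04 -2.1000e-02]
```

View pics/wrist14.png

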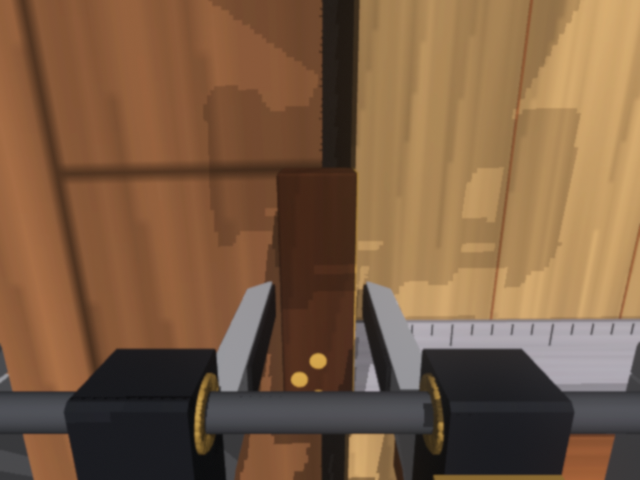

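>>> {"method": "send_rows", "body": {
  "rows": [2, 0, 0, 0, 0, 0, 0.45, 1.5, 0, 0, 0, 0, 0, 0.45, 1, 0, 0, 0, 0, 0, 0.45, 1, 0, 0, 0, 0, 0, 0.45, 0.5, 0, 0, 0, 0, 0, 0.45, 0, 0, 0, 0, 0, 0, 0.45, 0, 0, 0, 0, 0, 0, 0.45, 0, 0, 0, 0, 0, 0, 0.45]
}}

```text
time: 24.45
tool_pos: [0.5243, -0.2123, 0.0332]
ee_rot: [-3.142, 0.004, -0.021]
wrist_force: [-6.5, 0.7, 3.9]
width: 0.0424
```

Seated at 6.5 N. I'll back off to centre and lift straight up to look.

>>> {"method": "send_rows", "body": {
  "rows": [-2, 0, 0, 0, 0, 0, 0.45, -2.5, 0, 0, 0, 0, 0, 0.45, -1, 0, 0, 0, 0, 0, 0.45, 0, 0, 5, 0, 0, 0, 0.48, 0, 0, 15, 0, 0, 0, 0.48, 0, 0, 30, 0, 0, 0, 0.48, 0, 0, 40, 0, 0, 0, 0.6, 0, 0, 40, 0, 0, 0, 0.6]
}}

```text
time: 25.45
tool_pos: [0.521, -0.2126, 0.1659]
ee_rot: [3.14, -0.002, -0.021]
wrist_force: [0.9, -0.3, 0.5]
width: 0.0561
```

>>> {"method": "send_rows", "body": {
  "rows": [15, -25, 20, 0, 0, 0, 0.6, 15, -25, 20, 0, 0, 0, 0.6, 15, -25, 20, 0, 0, 0, 0.6, 15, -25, 20, 0, 0, 0, 0.6, 0, 0, 0, 0, 0, 0, 0.6, 0, 0, 0, 0, 0, 0, 0.6, 0, 0, 0, 0, 0, 0, 0.6, 0, 0, 0, 0, 0, 0, 0.6]
}}

```text
time: 26.45
tool_pos: [0.5803, -0.3116, 0.2431]
ee_rot: [-3.142, 0.001, -0.02]
wrist_force: [0.5, 0.7, 0.4]
width: 0.0565
```

```bash
python3 look.py 15
```

```text
26.45 [0.51 0.72 0.44] [-0.04 -0.01 -0.03] [ 0.5803 -0.3116  0.2431] 0.0564700188756041 [-3.1415e+00  8.0000e-04 -2.0100e-02]
```

View pics/wrist15.png

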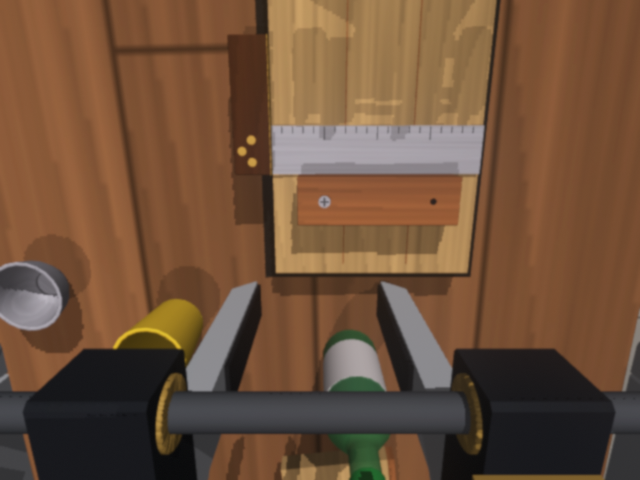

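View pics/c15.png

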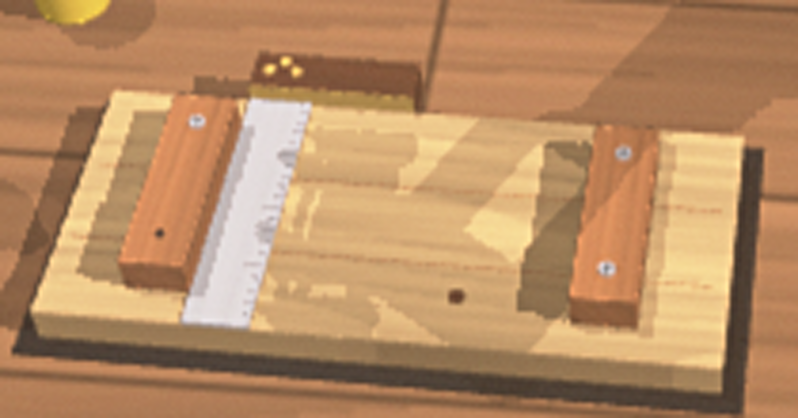

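The blade's outer edge meets the batten along row 175 and the stock sits on the board edge at column 270. I'll measure the gaps and angles.

```bash
python3 - <<'E'
from h import *
import pickle
o=pickle.load(open('pics/wrist15.pkl','rb')); w=dict(np.load('pics/wrist15.npz')); c=w['color']
hsv=cv2.cvtColor(c,cv2.COLOR_RGB2HSV); S=hsv[:,:,1].astype(int); g=c.astype(int)
# outer blade edge: sat rises
def sub(p,th):
    for i in range(len(p)-1):
        if (p[i]<th)!=(p[i+1]<th): return i+(th-p[i])/(p[i+1]-p[i])
def line(cols,r0,r1,th,z,ch):
    P=[]
    for x in cols:
        t=sub(ch[r0:r1,x],th)
        if t is not None: P.append((x,r0+t))
    W=ray(w,P,z,o); f=np.polyfit(W[:,0],W[:,1],1); r=W[:,1]-np.polyval(f,W[:,0]); k=abs(r)<.0008
    f=np.polyfit(W[k,0],W[k,1],1); return f[0],np.polyval(f,.62),k.sum(),len(k),r[k].std()
cols=range(305,455,4)
print('blade outer',line(cols,165,185,90,.033,S))
print('col profile 310',[ (r,c[r,310].tolist()) for r in range(168,184)])
print('col profile 450',[ (r,c[r,450].tolist()) for r in range(168,184)])
print('batten right top edge',line(cols,215,236,None or 0,.06,S) if 0 else '')
for x in (320,380,440): print(x,[(r,c[r,x].tolist()) for r in range(216,232)])
# near edge
P=[]
for r in list(range(182,262,3)):
    t=sub(hsv[r,262:285,2].astype(int),100)
    if t: P.append((262+t,r))
W=ray(w,P,.03,o); f=np.polyfit(W[:,1],W[:,0],1); print('edge slope (short)',f, np.polyval(f,-.3), .54245-.3*.0212)
b=hsv[:,:,1]
i=cv2.imread('pics/wrist15.png'); cv2.imwrite('pics/z15.png',cv2.resize(i[20:190,222:300],None,fx=3.4,fy=3.4,interpolation=0)); cv2.imwrite('pics/y15.png',cv2.resize(i[155:200,255:490],None,fx=3.4,fy=6,interpolation=0))
E
```

```text
blade outer (np.float64(-0.020171577210628684), np.float64(-0.27197958740448225), np.int64(38), 38, np.float64(5.665455218364858e-05))
col profile 310 [(168, [141, 135, 140]), (169, [139, 133, 139]), (170, [138, 132, 137]), (171, [138, 133, 138]), (172, [141, 135, 140]), (173, [136, 125, 127]), (174, [122, 99, 92]), (175, [112, 76, 60]), (176, [116, 74, 50]), (177, [131, 82, 53]), (178, [137, 85, 55]), (179, [137, 84, 54]), (180, [138, 85, 54]), (181, [140, 87, 55]), (182, [143, 89, 56]), (183, [147, 91, 57])]
col profile 450 [(168, [136, 131, 136]), (169, [136, 131, 136]), (170, [137, 130, 136]), (171, [137, 130, 136]), (172, [133, 125, 129]), (173, [123, 109, 108]), (174, [113, 87, 76]), (175, [108, 71, 54]), (176, [111, 70, 47]), (177, [123, 77, 50]), (178, [132, 81, 53]), (179, [133, 82, 53]), (180, [134, 82, 53]), (181, [134, 83, 53]), (182, [137, 85, 54]), (183, [140, 87, 54])]
batten right top edge 
320 [(216, [154, 94, 57]), (217, [153, 93, 56]), (218, [154, 94, 56]), (219, [156, 95, 56]), (220, [160, 97, 58]), (221, [161, 97, 58]), (222, [158, 95, 57]), (223, [150, 91, 55]),
[... 260 characters left out ...]
94, 56]), (220, [158, 96, 57]), (221, [160, 97, 57]), (222, [158, 96, 57]), (223, [154, 94, 56]), (224, [142, 89, 54]), (225, [124, 84, 54]), (226, [118, 87, 57]), (227, [121, 91, 59]), (228, [122, 93, 60]), (229, [122, 93, 60]), (230, [122, 93, 60]), (231, [123, 94, 61])]
440 [(216, [151, 91, 54]), (217, [151, 91, 54]), (218, [151, 91, 55]), (219, [153, 92, 56]), (220, [156, 94, 57]), (221, [157, 95, 57]), (222, [155, 94, 56]), (223, [150, 91, 55]), (224, [137, 85, 51]), (225, [119, 81, 50]), (226, [114, 84, 54]), (227, [117, 89, 57]), (228, [119, 91, 59]), (229, [120, 92, 60]), (230, [121, 92, 59]), (231, [121, 92, 60])]
edge slope (short) [0.22054423 0.59987722] 0.5337139541794904 0.53609
```

View pics/y15.png

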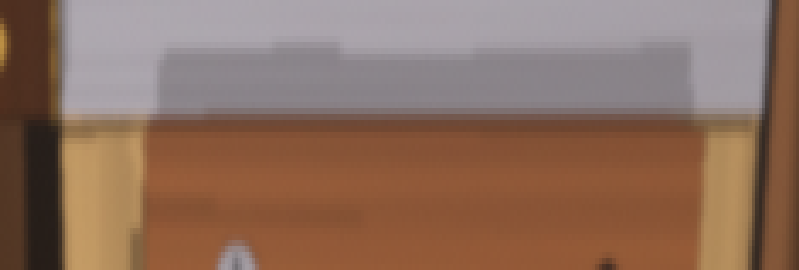

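View pics/z15.png

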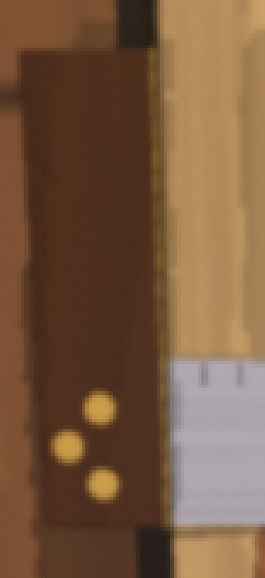

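>>> {"method": "send_rows", "body": {
  "rows": [5, 5, -20, 0, 0, 0, 0.6, 5, 5, -20, 0, 0, 0, 0.6, 0, 0, -20, 0, 0, 0, 0.6, 0, 0, -20, 0, 0, 0, 0.6, 0, 0, -20, 0, 0, 0, 0.6, 0, 0, -10, 0, 0, 0, 0.6, 0, 0, 0, 0, 0, 0, 0.6, 0, 0, 0, 0, 0, 0, 0.6]
}}

```text
time: 27.55
tool_pos: [0.5912, -0.3027, 0.1344]
ee_rot: [3.14, -0.001, -0.021]
wrist_force: [-0.5, -0.6, -0.1]
width: 0.0563
```

```bash
python3 look.py 16; python3 - <<'E'
import cv2
i=cv2.imread('pics/wrist16.png'); print(i.shape)
E
```

```text
27.55 [-0.45 -0.57 -0.12] [ 0.01 -0.01  0.02] [ 0.5912 -0.3027  0.1344] 0.05631269022915023 [ 3.1402e+00 -1.4000e-03 -2.0800e-02]
(480, 640, 3)
```

View pics/wrist16.png

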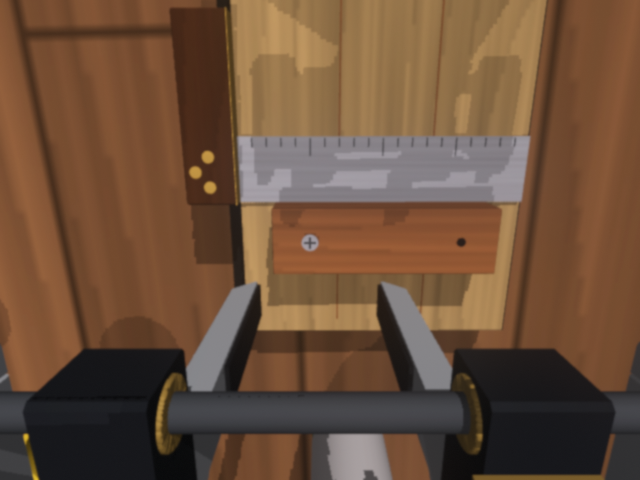

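```bash
python3 - <<'E'
from h import *
import pickle
o=pickle.load(open('pics/wrist16.pkl','rb')); w=dict(np.load('pics/wrist16.npz')); c=w['color'].astype(int)
hsv=cv2.cvtColor(w['color'],cv2.COLOR_RGB2HSV).astype(int)
def cross(p,th):
    for i in range(len(p)-1):
        if (p[i]-th)*(p[i+1]-th)<=0 and p[i]!=p[i+1]: return i+(th-p[i])/(p[i+1]-p[i])
def fit(P,z,alongx=True):
    W=ray(w,P,z,o); a,b=(0,1) if alongx else (1,0)
    f=np.polyfit(W[:,a],W[:,b],1); r=W[:,b]-np.polyval(f,W[:,a]); k=abs(r)<.0006
    f=np.polyfit(W[k,a],W[k,b],1); return f.round(5),k.sum(),len(k)
P=[(x,195+cross(hsv[195:215,x,1],90)) for x in range(280,490,4)]; print('blade outer at .033',fit(P,.033))
P=[(x,262+t) for x in range(285,490,4) if (t:=cross((c[:,:,0]-c[:,:,1])[262:285,x],45)) is not None]; print('batten right top',fit(P,.06))
P=[(x,125+t) for x in range(250,520,4) if (t:=cross(hsv[125:145,x,1],70)) is not None]; print('blade inner .033',fit(P,.033))
P=[(225+t,r) for r in range(205,330,3) if (t:=cross(hsv[r,236:262,2],90)) is not None for t in [t+11]]; print('edge right part .03',fit(P,.03,False))
P=[(x,196+int(np.argmin(c[196:212,x].sum(1)))) for x in range(280,490,4)]; print('dark line rows',[p[1] for p in P][::6])
for x in (262,290,400,485,508): print(x,[tuple(c[r,x]) for r in range(199,211)])
i=w['color'][:,:,::-1]; cv2.imwrite('pics/z16.png',cv2.resize(i[0:215,160:280],None,fx=2.7,fy=2.7,interpolation=0))
E
```

```text
File "<stdin>", line 15
SyntaxError: comprehension inner loop cannot rebind assignment expression target 't'
```

```bash
python3 - <<'E'
from h import *
import pickle
o=pickle.load(open('pics/wrist16.pkl','rb')); w=dict(np.load('pics/wrist16.npz')); c=w['color'].astype(int)
hsv=cv2.cvtColor(w['color'],cv2.COLOR_RGB2HSV).astype(int)
def cross(p,th):
    for i in range(len(p)-1):
        if (p[i]-th)*(p[i+1]-th)<=0 and p[i]!=p[i+1]: return i+(th-p[i])/(p[i+1]-p[i])
def fit(P,z,alongx=True):
    W=ray(w,P,z,o); a,b=(0,1) if alongx else (1,0)
    f=np.polyfit(W[:,a],W[:,b],1); r=W[:,b]-np.polyval(f,W[:,a]); k=abs(r)<.0006
    f=np.polyfit(W[k,a],W[k,b],1); return f.round(5),k.sum(),len(k)
P=[(x,195+cross(hsv[195:215,x,1],90)) for x in range(280,490,4)]; print('blade outer at .033',fit(P,.033))
P=[(x,262+t) for x in range(285,490,4) if (t:=cross((c[:,:,0]-c[:,:,1])[262:285,x],45)) is not None]; print('batten right top',fit(P,.06))
P=[(x,125+t) for x in range(250,520,4) if (t:=cross(hsv[125:145,x,1],70)) is not None]; print('blade inner .033',fit(P,.033))
P=[(236+t,r) for r in range(205,330,3) if (t:=cross(hsv[r,236:262,2],90)) is not None]; print('edge right part .03',fit(P,.03,False))
for x in (262,290,400,485,508): print(x,[c[r,x].tolist() for r in range(199,211)])
i=w['color'][:,:,::-1]; cv2.imwrite('pics/z16.png',cv2.resize(i[0:215,160:280],None,fx=2.7,fy=2.7,interpolation=0))
E
```

```text
blade outer at .033 (array([-0.01967, -0.25978]), np.int64(53), 53)
batten right top (array([-0.02106, -0.30286]), np.int64(52), 52)
blade inner .033 (array([-0.02077, -0.2132 ]), np.int64(68), 68)
edge right part .03 (array([0.02701, 0.54377]), np.int64(22), 42)
262 [[166, 160, 166], [164, 157, 161], [154, 142, 140], [139, 119, 103], [124, 100, 74], [120, 94, 65], [131, 102, 69], [152, 119, 80], [166, 130, 87], [169, 133, 89], [170, 133, 88], [170, 133, 88]]
290 [[133, 128, 133], [133, 125, 129], [126, 111, 110], [115, 88, 78], [104, 69, 52], [102, 65, 45], [104, 66, 45], [105, 66, 45], [104, 65, 45], [106, 67, 45], [113, 70, 46], [113, 70, 47]]
400 [[133, 127, 132], [131, 123, 127], [125, 110, 109], [113, 87, 77], [105, 70, 53], [102, 64, 44], [102, 64, 43], [101, 64, 44], [100, 62, 43], [103, 64, 43], [108, 68, 46], [108, 66, 45]]
485 [[130, 125, 130], [127, 118, 121], [119, 102, 98], [109, 81, 68], [103, 68, 49], [102, 64, 44], [103, 65, 44], [101, 63, 43], [102, 63, 42], [109, 67, 45], [120, 74, 48], [126, 77, 50]]
508 [[155, 148, 154], [153, 143, 145], [145, 130, 122], [131, 109, 89], [124, 98, 70], [134, 104, 70], [156, 122, 80], [170, 133, 88], [174, 137, 90], [175, 137, 91], [175, 137, 91], [174, 138, 90]]
```

View pics/z16.png

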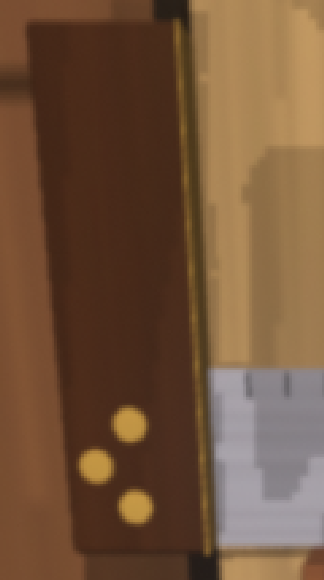

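There is a dark strip beside the brass towards the toe, which could be shadow or a gap. I'll check it numerically.

```bash
python3 - <<'E'
from h import *
import pickle
for n,rows in (('16',(12,30,60,90,120)),('15',(40,60,80,100,118))):
    o=pickle.load(open(f'pics/wrist{n}.pkl','rb')); w=dict(np.load(f'pics/wrist{n}.npz')); c=w['color'].astype(int)
    for r in rows:
        x0=218 if n=='16' else 260
        print(n,r,x0,[c[r,x].tolist() for x in range(x0,x0+24)][: 24])
    # predicted pixel of board edge & brass top edge if flush
    for y in (-.15,-.18,-.21,-.24,-.268):
        xe=.5425+.0212*y; print(y,'edge px',proj(w,[xe,y,.03],o).round(1),'brass top px',proj(w,[xe,y,.046],o).round(1),'mat outer',proj(w,[xe-.015,y,.0],o).round(1))
i=cv2.imread('pics/wrist16.png'); cv2.imwrite('pics/zz16.png',cv2.resize(i[0:140,205:265],None,fx=8,fy=4.2,interpolation=0))
E
```

```text
16 12 218 [[73, 44, 26], [73, 43, 26], [73, 44, 26], [73, 44, 26], [73, 44, 26], [76, 48, 26], [103, 72, 35], [130, 95, 45], [114, 84, 39], [86, 63, 31], [74, 55, 27], [72, 53, 29], [91, 68, 42], [125, 95, 60], [144, 110, 70], [148, 115, 73], [149, 116, 74], [149, 116, 74], [154, 119, 76], [165, 128, 83], [171, 134, 86], [172, 134, 86], [171, 134, 86], [171, 133, 86]]
16 30 218 [[71, 43, 26], [71, 42, 25], [71, 43, 25], [72, 42, 26], [72, 43, 26], [71, 42, 26], [75, 47, 27], [103, 71, 35], [129, 94, 44], [114, 84, 39], [86, 64, 31], [77, 57, 28], [80, 59, 30], [97, 73, 40], [126, 97, 59], [146, 112, 71], [155, 121, 77], [159, 123, 79], [163, 126, 81], [169, 131, 84], [172, 134, 86], [172, 135, 87], [172, 134, 86], [171, 134, 86]]
16 60 218 [[70, 41, 26], [70, 41, 25], [70, 42, 25], [69, 42, 25], [69, 41, 25], [69, 41, 25], [70, 42, 25], [69, 41, 25], [76, 49, 27], [97, 67, 34], [113, 82, 39], [100, 74, 35], [82, 61, 29], [78, 58, 28], [83, 62, 33], [105, 80, 46], [131, 101, 63], [145, 112, 71], [154, 119, 75], [166, 129, 82], [173, 134, 86], [173, 135, 87], [173, 135, 87], [171, 134,
[... 2765 characters left out ...]
49, 33], [87, 55, 36], [101, 69, 39], [111, 81, 43], [109, 83, 46], [121, 93, 56], [143, 111, 71], [160, 125, 82], [174, 137, 90], [180, 142, 93], [181, 143, 94], [180, 142, 93], [180, 142, 94], [181, 143, 94], [183, 145, 95], [183, 145, 96], [182, 144, 95], [181, 142, 94]]
-0.15 edge px [[268.4  38.6]] brass top px [[266.1  34.4]] mat outer [[256.7  46. ]]
-0.18 edge px [[269.5  74.6]] brass top px [[267.3  72.1]] mat outer [[258.   79.2]]
-0.21 edge px [[270.6 109.1]] brass top px [[268.5 108.1]] mat outer [[259.2 111.1]]
-0.24 edge px [[271.6 142.1]] brass top px [[269.6 142.5]] mat outer [[260.4 141.8]]
-0.268 edge px [[272.5 171.7]] brass top px [[270.6 173.3]] mat outer [[261.5 169.3]]
```

View pics/zz16.png

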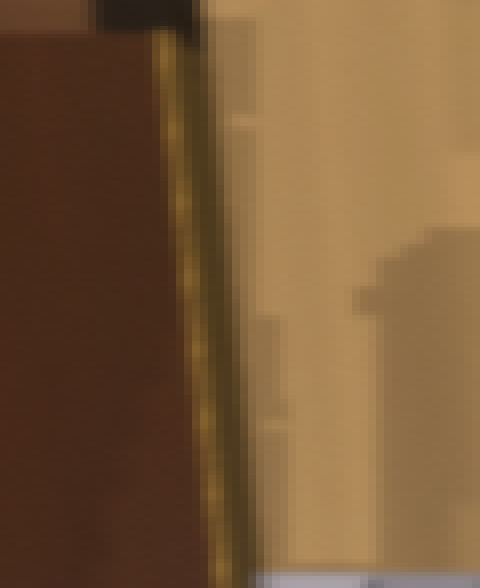

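The strip has the colour of shaded brass, and its width matches a flush face at the toe, middle and heel to within about a pixel. I'm handing in.

```bash
python3 -c "
from h import *
print(close_job()); print(get_obs()['time'])"
```

```text
the job is handed in; nothing more can be done
None
the job is handed in; nothing more can be done
```

The try square is lying on the board with its blade flush along the loose batten, which is now square, and I handed the job in at about 27.6 s.

**What I did:** I gripped the stock, laid the blade flat on the board between the battens, and seated the brass face against the near edge. I then slid it right until it stopped with the side force rising to about 12 N. Before withdrawing, I pressed the stock once more against the edge at about 6.5 N. The gripper was clear of everything when I handed in.

**Last checks:**

| Check | Result |
|---|---|
| Slope of the board's near edge | 0.0208–0.0217 |
| Slope of the batten's side | 0.0211 |
| Slope of the blade's edges | 0.0197–0.0208, within about 0.1° of the near edge |
| Gap between blade and batten | none visible at about 0.7 mm per pixel |
| Brass face against the edge | parallel from toe to heel |

**Doubtful readings:**
- **Brass face:** it measured about one pixel wider than predicted, uniformly along its length. I put that down to edge blur, not a gap.
- **Near edge:** two refits over the short piece right of the square gave slopes of 0.22 and 0.027. I rejected them and used the two long fits.

**Bystanders:** the arm stayed clear of the bottle, screwdriver, tin and beaker. They looked undisturbed in the pictures, but I did not re-measure their positions at the end.

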